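# Unlock, shift and re-lock the tube shuttle under the amber dispenser

### The arm

A 6-joint arm with a two-finger parallel gripper is mounted at the origin on the work surface. World frame = base frame: x ahead of the robot, y to its left, z up, the work surface at z = 0. Lengths are in m, angles in rad, forces in N, time in s.
With the tool pointing down it reaches from about 0.35 to 0.775 m from the base axis. Payload 5.5 kg.
Tool frame: the origin (TCP) lies on the centre line of the jaws, within the pads' length; the fingertips stand 8 mm ahead of it and the grasp point (between the pads) lies 11 mm behind it; z points along the fingers, y is the direction in which the jaws open and shut (so a half turn about z gives the same grasp; the last joint's range is limited). The gripper opens to 85 mm and grips with 20 to 120 N. Pads are 22 mm wide; open, the fingers measure 114 mm over their backs; the gripper's body (76 mm by 85 mm) begins 54 mm behind the grasp point. The pads swing forward as they close: fully open they stand 13 mm farther back than shut.
Start: joints at [-1.466, 0.313, 0.046, 1.304, 0, 1.431], TCP at [0.139, -0.558, 0.239] pointing down, gripper open.
Joint ranges: [-2.76, 2.76], [-0.86, 1.69], [-1.03, 1.26], [-2.2, 2.34], [-1.47, 1.5], [-3.14, 3.14]. Speed limits (rad/s): [2.57, 2.57, 3.14, 3.14, 3.14, 3.14].

### API

Orientations are given as a rotation vector (axis times angle).
In Python, from station import manip, claw, kinematics, viewer, job_done gives the robot as it stands. Calls block until the motion is done:
- manip.goto(position, orientation): joint-space move of the TCP to a pose.
- manip.servo_line(position, attitude=None, speed=0.15, max_force=None): straight line of the TCP; attitude=None keeps the orientation; speed is the mean speed in m/s. With max_force (N) it stops when the force on the tool has changed by that much, and returns True; else False.
- manip.set_joints(angles): joint-space move.
- claw.move_gripper(opening): finger opening in m; the grip force is fixed at half the most; returns when the fingers have stopped.
- manip.dwell(seconds).
- kinematics.inverse_kinematics(position, orientation): joint angles nearest the present ones, or None.
- manip.read_state(): the state.
- viewer.grab_frame(name): name is "scene" or "top" or "wrist"; returns the picture (420x560x3 uint8, red, green, blue); there is no depth.
- viewer.camera_info(name): a dict with "fx", "fy", "cx", "cy" (pixels), "view" (4x4, takes a point from world to camera coordinates). Camera axes: x right, y up, looking along -z (the intrinsics and any distortion apply to the point x, -y, -z); pixel columns grow to the right and rows downward; lengths in m; the calibration is good to about 2 mm. A picture is of the moment at which its call begins: read the wrist's pose just before it. camera_info takes no time and is no camera call; for the wrist camera it gives the pose at the moment of the call.
A pose or a line that the arm cannot do raises manip.PlanningError and nothing moves.
- job_done(): hands the job in, once; it reports no verdict.
The state is a dict: "time_s": time; "q": joint angles; "qd": joint speeds; "joint_torque": joint torques, N m; "eef_pos": TCP position; "tcp_rot": TCP orientation; "ft_force": force on the tool from outside, world axes, zero at the start; "wrist_torque": the same for the moment, N m; "grip_width": finger opening in m.
Only numpy, scipy, OpenCV 4.12 (cv2) and the standard library are available. Lean on these libraries where they do the work, as an engineer would, in place of code of your own. Each camera call takes 0.05 s, during which the arm holds its last target. There are 200 camera calls.

### The job

Bring the open tube on the sliding shuttle under the spout of the amber bottle: pull the red spring-pin handle up and twist it so that the pin stays up by itself, then slide the shuttle by its orange post to the amber side. Finally turn the red handle back so that the pin drops fully into the shuttle's hole and locks it there. Let go and leave the jar, the measuring cylinder and the green carton undisturbed.

Things in the scene. Friction and masses are not known exactly. Their poses are not given: they have to be found in the camera images.
- rail_mid (a point): Centre of the top face of the shuttle's fixed grey base (240 x 400 mm, 12 mm thick, screwed to the table). Its y axis is the direction of travel of the shuttle, x points away from the pin (the pin stands at x = -65 mm, the rack side is +x), z up. The base stands at varying places and yaws. Black end stops lie at both ends.
- pin_grip (a point): Centre of the grip of the red T-handle on top of the spring pin: a bar 52 mm long (along this point's x axis), 12 mm wide (its y axis), 24 mm high, spanning 14 mm below to 10 mm above this point. When the pin is down this point is 96 mm above the table, and the bar lies along the base's x axis (across the travel). Pinch it across its 12 mm width from above. Under it stand a 15 mm steel hub and a cam collar 36 mm across, whose top is 64 mm above the table.
- pin_lift (a joint): How far the spring pin is raised, m: 0 down (locking, in a hole of the brass bar), 0.021 at most. The spring pulls it down with 4 N at 0 and 9 N at 0.016 (plus 1.5 N of weight). It can be twisted only when raised above 0.016; it rests at 0.012 in the rest notch and then clears the shuttle by 3 mm.
- pin_twist (a joint): Twist of the red handle in rad, growing counter-clockwise seen from above: 0 is the dropping (locking) position, 1.05 (60 degrees) is over the rest notch, stops at -0.06 and 1.13. To park: raise to about 0.018, twist to 1.05, lower or let go; it sinks 4 mm into the notch and stays. To lock: raise again to about 0.018, twist back to 0 (within about 0.1) and let it drop.
- shuttle (a joint): Position of the sliding shuttle along the base's y axis, m: starts at 0 (middle hole), stops at -0.0815 and +0.0815. Holes for the pin are at -0.080, 0 and +0.080; the pin's 8 mm round nose enters an 11 mm hole and centres it if within about 4 mm. It slides freely by about 2 N of friction when the pin is up and only has about 2 mm of play when the pin is down in a hole.
- post_grip (a point): Grip point of the orange upright square post on the shuttle, 18 x 18 mm, sides along the base's axes; this point is 98 mm above the table, 17 mm below the post's top; the post is free down to 32 mm above the table. It lies 70 mm from the pin's axis at the start, towards the rack.
- tube_mouth (a point): Centre of the mouth of the open clear tube (29 mm across) in the middle of the white rack on the shuttle, 120 mm above the table, 69 mm beyond the post. Four small green-capped tubes stand round it up to 112 mm. They are all fixed in the rack.
- amber_spout (a point): Tip of the yellow spout of the amber bottle dispenser with yellow head, 134 mm above the table. It stands over one end position of the tube (80 mm to either side of the start; which side varies). The fixed bottle (66 mm square, 186 mm tall overall) stands 96 mm farther along the base's +x, the horizontal spout arm is at 152 mm height.
- blue_spout (a point): Tip of the blue spout of the other, pale blue bottle dispenser, of the same shape, over the other end position. Not wanted.
- jar_center (a point): Centre of a loose purple jar with a green cap, 52 mm across, 85 mm high. Leave alone.
- cylinder_center (a point): Half-way up a loose clear measuring cylinder, 140 mm tall, 22 mm across on a 54 mm foot. Leave alone.
- carton_center (a point): Centre of a loose pale green carton, 70 x 100 x 55 mm high. Leave alone.
There are look-alikes about, which are no part of the job. There is more than one size of the part that bears amber_spout; the job needs the middle-sized.

How it is judged:
On the way, in this order (a step that is already met when the one before it is completed fails the run):
1. the pin is up and twisted into its rest notch, where it sits by itself (value of joint pin_lift between 0.01 and 0.014 m and value of joint pin_twist above 0.85 rad), for 0.2 s.
2. the shuttle is slid until the open tube is under the amber spout, the pin still parked (horizontal distance between tube_mouth and amber_spout below 0.008 m and value of joint pin_lift above 0.01 m and value of joint pin_twist above 0.85 rad), for 0.2 s.
3. the pin is turned back and has dropped fully into the hole (value of joint pin_lift below 0.003 m and value of joint pin_twist below 0.3 rad), for 0.2 s.
At the end, for the whole second after the job is handed in: Open tube within 5 mm (from above) of the amber spout's tip; pin down to within 3 mm, handle turned back to within 0.3 rad; shuttle at rest; jar, cylinder and carton upright (0.2 rad) and within 20 mm of where they stood (all of step 3 and horizontal distance between tube_mouth and amber_spout below 0.005 m and velocity of joint shuttle between -0.01 and 0.01 m/s and angle between each of jar_center, cylinder_center, carton_center's own z axis and vertical below 0.2 rad and distance of each of jar_center, cylinder_center, carton_center from where it was at the start of the episode below 0.02 m); the robot touches nothing.
It fails at once if the jar, the measuring cylinder or the carton is knocked over or pushed away by more than 20 mm (distance of any of jar_center, cylinder_center, carton_center from where it was at the start of the episode above 0.02 m or angle between any of jar_center, cylinder_center, carton_center's own z axis and vertical above 0.5 rad).
It also fails if it takes over 67 s, if anything falls off the work surface, if the arm or the gripper's body presses on something with over 40 N, if the wrist force passes 120 N, or if a joint passes its speed limit or range.

## Working session

There is one attempt and no reset: what is moved stays moved. The work goes in short steps, each a Python script; the robot and the scene stay as the last script left them, time stands still between calls to the robot, and variables do not carry over. Pictures are saved under pics/ and viewed, about 8 in all and at most 12, crops included, and the job is handed in when it is done.

```bash
mkdir -p pics; ls
python3 - <<'E'
from station import manip, viewer
import cv2
for n in ("scene","top"):
    im=viewer.grab_frame(n); cv2.imwrite(f"pics/{n}0.png",im[:,:,::-1])
    print(n,viewer.camera_info(n))
print(manip.read_state())
E
```

```text
pics
scene {'fx': 493.4849815448546, 'fy': 493.4849815448546, 'cx': 284.3565217815527, 'cy': 215.75949846109444, 'view': array([[ 0.72897244,  0.68447336, -0.00976733, -0.45282055],
       [-0.3633597 ,  0.39899607,  0.8418859 ,  0.08522019],
       [ 0.58014559, -0.61016256,  0.53956717, -1.68758259],
       [ 0.        ,  0.        ,  0.        ,  1.        ]])}
top {'fx': 420.0249955098599, 'fy': 420.0249955098599, 'cx': 281.2389634398109, 'cy': 212.46135325751285, 'view': array([[-0.02622967, -0.99937985, -0.02349277,  0.0977513 ],
       [ 0.99683767, -0.02791193,  0.07440153, -0.59703473],
       [-0.07501112, -0.02146695,  0.9969516 , -0.95814077],
       [ 0.        ,  0.        ,  0.        ,  1.        ]])}
{'time_s': 0.1, 'q': array([-1.46559757e+00,  3.13884641e-01,  4.51127501e-02,  1.30360033e+00,
       -2.35849813e-06,  1.43119215e+00]), 'qd': array([-9.08803974e-06, -2.41392837e-03,  2.68967131e-03,  5.38338650e-04,
       -2.54809484e-04, -7.73222872e-04]), 'joint_torque': array([ 3.82440092e-03, -4.81722379e+01,  2.99245691e+01,  1.26009193e-02,
       -1.91717072e-05, -8.17186191e-06]), 'eef_pos': array([ 0.13930171, -0.55742488,  0.23852941]), 'tcp_rot': array([-3.11652425e+00, -3.83383695e-01, -3.88579932e-05]), 'ft_force': array([-0.24620385, -0.18298921,  0.42989695]), 'wrist_torque': array([0.00614105, 0.05937024, 0.0413238 ]), 'grip_width': 0.08574495491043409}
```

View pics/scene0.png

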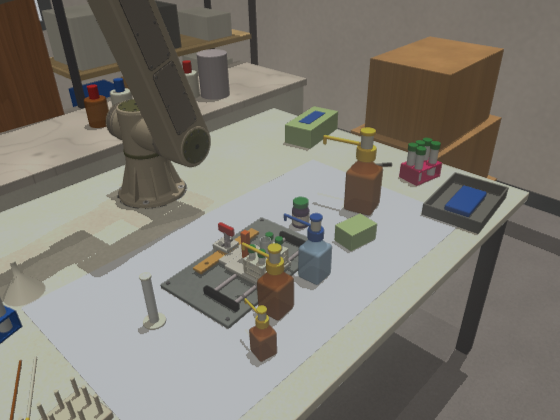

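View pics/top0.png

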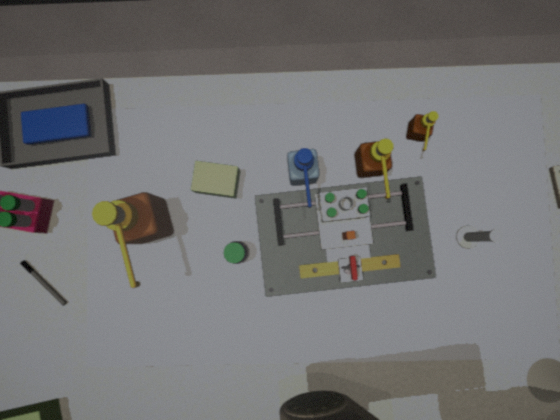

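The top view shows the base with corners at about (256,195), (423,178), (434,278) and (265,295). The red handle is at (352,268), the orange post at (349,235) and the tube mouth at (347,203).

Amber candidates by yellow spout:
- **Large:** (130,280), away from the rail.
- **Middle:** bottle (382,150), spout tip (388,196), over the rail's right end. This matches the description.
- **Small:** (422,155), off the rail.

The blue bottle's spout tip is at (309,206), on the left. I choose the middle bottle, so the shuttle goes to -y (-0.080).

```bash
cat > h.py <<'E'
import numpy as np, cv2
from scipy.spatial.transform import Rotation as R
from station import manip, claw, kinematics, viewer, job_done
def ray(info,uv,z):
    V=info["view"]; d=np.array([(uv[0]-info["cx"])/info["fx"],-(uv[1]-info["cy"])/info["fy"],-1.])
    c=-V[:3,:3].T@V[:3,3]; w=V[:3,:3].T@d
    return c+w*(z-c[2])/w[2]
def proj(info,p):
    V=info["view"]; c=V[:3,:3]@np.asarray(p)+V[:3,3]
    return np.array([info["cx"]-info["fx"]*c[0]/c[2],info["cy"]+info["fy"]*c[1]/c[2]])
def down(yaw): # tool z down, tool y horizontal at angle yaw (world) 
    y=np.array([np.cos(yaw),np.sin(yaw),0]); z=np.array([0,0,-1.])
    return R.from_matrix(np.c_[np.cross(y,z),y,z]).as_rotvec()
E
python3 - <<'E'
from h import *
t=viewer.camera_info("top")
C=np.array([ray(t,u,.012) for u in [(256,195),(423,178),(434,278),(265,295)]])
m=C.mean(0); ey=(C[0]+C[3]-C[1]-C[2])[:2]; ex=(C[0]+C[1]-C[2]-C[3])[:2]
print(C,m,np.linalg.norm(ey)/2,np.linalg.norm(ex)/2,"yaw",np.arctan2(ey[1],ey[0])-np.pi/2,np.arctan2(ex[1],ex[0]))
yaw=np.arctan2(ey[1],ey[0])-np.pi/2
ux=np.array([np.cos(yaw),np.sin(yaw)])
print("pin from base",m[:2]-.065*ux,"pin px",ray(t,(353,267),.106),"post",ray(t,(349,235),.115),"tube",ray(t,(347,203),.12),"amb",ray(t,(388,196),.134),"blue",ray(t,(309,206),.134))
p=m[:2]-.03*ux
for s in (np.pi/2,-np.pi/2):
    for d in (0,1.05): print(kinematics.inverse_kinematics([*(m[:2]-.065*ux),.085],down(yaw+s+d)))
manip.goto([*p,.33],down(yaw+np.pi/2))
w=viewer.camera_info("wrist"); im=viewer.grab_frame("wrist"); cv2.imwrite("pics/w1.png",im[:,:,::-1])
np.save("w1.npy",w["view"]); print(w, manip.read_state()["time_s"])
E
```

```text
[[ 0.64356891  0.1406132   0.012     ]
 [ 0.67247507 -0.2548466   0.012     ]
 [ 0.43817523 -0.2681704   0.012     ]
 [ 0.40843542  0.1247026   0.012     ]] [ 0.54066365 -0.0644253   0.012     ] 0.3952555988500218 0.23517137468463992 yaw 0.07425562323368151 0.062195605240839266
pin from base [ 0.47584277 -0.06924748] pin px [ 0.47361853 -0.06866523  0.106     ] post [ 0.5411015  -0.06159343  0.115     ] tube [ 0.60826239 -0.05928378  0.12      ] amb [ 0.61906525 -0.14233158  0.134     ] blue [0.60295279 0.02128415 0.134     ]
[-0.31165905  0.24091898 -0.45262852  0.87724883  0.         -0.38591467]
[-0.31165905  0.24091898 -0.45262852  0.87724883  0.         -1.43591467]
[-3.11659049e-01  2.40918976e-01 -4.52628520e-01  8.77248831e-01
  4.44089210e-16  2.75567798e+00]
[-0.31165905  0.24091898 -0.45262852  0.87724883  0.          1.70567798]
{'fx': 352.11918846270515, 'fy': 352.11918846270515, 'cx': 277.5472722762702, 'cy': 208.3199132805162, 'view': array([[-7.25389780e-02,  9.97365525e-01, -3.26489868e-04,
         1.04081624e-01],
       [-9.63728328e-01, -7.01768161e-02, -2.57493542e-01,
         5.45048572e-01],
       [-2.56838094e-01, -1.83636709e-02,  9.66279964e-01,
        -3.36725184e-01],
       [ 0.00000000e+00,  0.00000000e+00,  0.00000000e+00,
         1.00000000e+00]])} 2.375
```

View pics/w1.png

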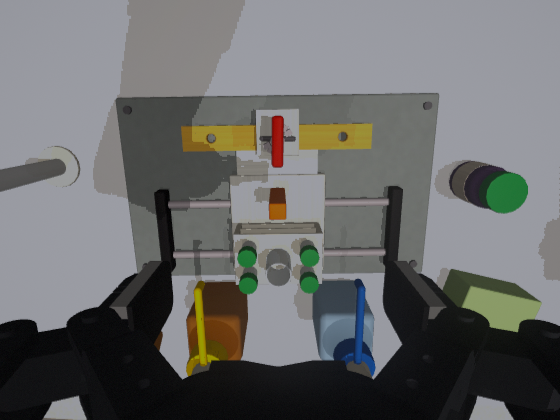

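Run:
```python
from h import *
w=viewer.camera_info("wrist"); t=viewer.camera_info("top")
w["view"]=np.load("w1.npy")
a=cv2.imread("pics/w1.png")[90:390,150:430]; b=cv2.imread("pics/top0.png")[90:300,240:450]
cv2.imwrite("pics/crop.png",np.hstack([cv2.resize(a,(520,557),interpolation=3),cv2.resize(b,(278,278),interpolation=3).repeat(1,0) if 0 else cv2.copyMakeBorder(cv2.resize(b,(278,278),interpolation=3),0,279,0,0,0)]))
f=lambda u,z:ray(w,u,z)[:2].round(4)
print("corners",f((118,98),.012),f((438,94),.012))
print("bar far/near end",f((278,117),.106),f((278,167),.106))
print("post",f((278,204),.115),"spouts",f((199,284),.134),f((359,282),.134),"tube",f((278.5,257),.12))
y=.07; ux=np.array([np.cos(y),np.sin(y)])
for n,p in dict(pin=[.4745,-.0689],).items():
  for z in (.106,.082): print([proj(w,[*(np.array(p)+s*ux),z]).round(1) for s in (-.026,.026)])
```

```text
corners [ 0.441  -0.2692] [0.4078 0.1227]
bar far/near end [ 0.4487 -0.0712] [ 0.4982 -0.0676]
post [ 0.535  -0.0649] spouts [ 0.6212 -0.1406] [0.6069 0.0242] tube [ 0.5912 -0.0603]
[array([278.5, 116.9]), array([278.4, 169.2])]
[array([278.5, 116.7]), array([278.3, 165.9])]
```

View pics/crop.png

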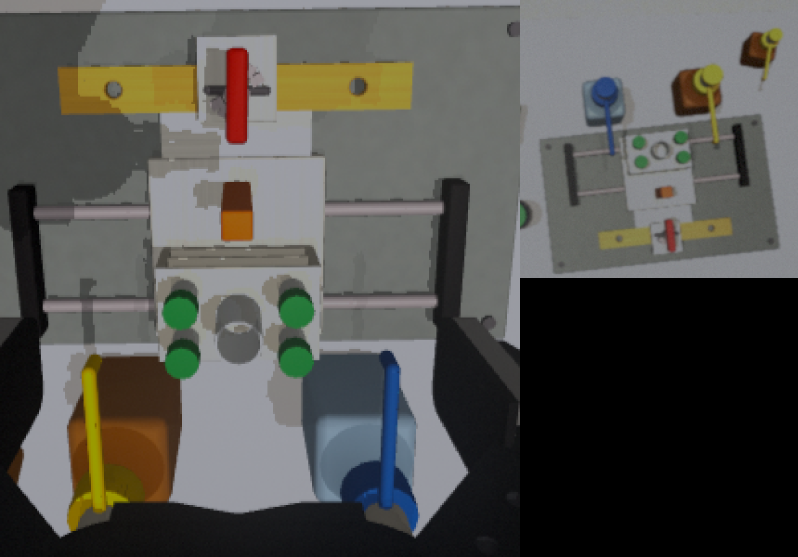

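The close crop confirms it: middle amber spout (yellow) at the left of the wrist view, over the -y end, blue on the +y end. The handle lies along base x at (278,142) and the post top is at (278,211). Next I grip the handle and lift it.

```bash
cat >> h.py <<'E'
YAW=.072; UX=np.array([np.cos(YAW),np.sin(YAW)]); UY=np.array([-UX[1],UX[0]])
PIN=np.array([.4737,-.0691]); G0=down(YAW+np.pi/2)
def st(msg):
    s=manip.read_state(); print(msg,"t",round(s["time_s"],2),"p",s["eef_pos"].round(4),"F",s["ft_force"].round(1),"M",s["wrist_torque"].round(2),"w",round(s["grip_width"],4),"q6",s["q"][5].round(3)); return s
E
python3 - <<'E'
from h import *
claw.move_gripper(.05)
manip.goto([*PIN,.17],G0)
print(manip.servo_line([*PIN,.085],speed=.1,max_force=15)); st("down")
claw.move_gripper(.0); st("grip")
im=viewer.grab_frame("wrist"); cv2.imwrite("pics/w2.png",im[:,:,::-1])
p=manip.read_state()["eef_pos"]
for dz in (.006,.012,.018):
    print(manip.servo_line([*PIN,.085+dz],speed=.03,max_force=40)); st(dz)
E
```

```text
False
down t 4.52 p [ 0.4743 -0.0693  0.0857] F [-0.8 -0.9  0.4] M [-0.02 -0.   -0.04] w 0.0502 q6 -0.385
grip t 4.97 p [ 0.4744 -0.0699  0.0858] F [-0.5 -3.6  5.9] M [-0.79  0.14 -0.01] w 0.0112 q6 -0.385
False
0.006 t 5.37 p [ 0.4739 -0.0697  0.0906] F [ 2.8 -5.4 -5.9] M [-1.19 -0.54 -0.  ] w 0.0111 q6 -0.385
False
0.012 t 5.72 p [ 0.4738 -0.0697  0.0963] F [ 2.7 -5.2 -7.6] M [-1.22 -0.59 -0.01] w 0.0114 q6 -0.385
False
0.018 t 6.07 p [ 0.4737 -0.0697  0.102 ] F [ 3.  -5.7 -9.9] M [-1.26 -0.77  0.03] w 0.0111 q6 -0.385
```

View pics/w2.png

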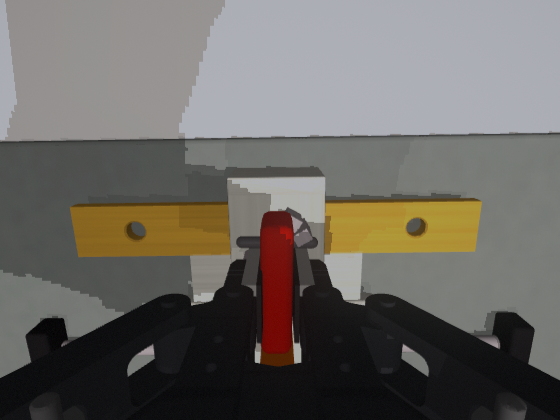

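The bar sits centred between the pads at (277,280), and the spring force rises as expected. Now I raise slightly more, twist, lower and release.

Run:
```python
from h import *
manip.servo_line([*PIN,.1055],speed=.03,max_force=40); st("up")
for a in (.1,.4,.75,1.05):
    manip.goto([*PIN,.1055],down(YAW+np.pi/2+a)); st(a)
manip.servo_line([*PIN,.0985],speed=.03); st("low")
claw.move_gripper(.04); manip.dwell(.2); st("open")
manip.servo_line([*PIN,.17],speed=.2)
c=PIN+.02*UX
manip.goto([*c,.3],G0)
np.save("w3.npy",viewer.camera_info("wrist")["view"]); im=viewer.grab_frame("wrist"); cv2.imwrite("pics/w3.png",im[:,:,::-1]); st("end")
```

```text
up t 6.32 p [ 0.4737 -0.0696  0.1044] F [  3.3  -5.2 -10.9] M [-1.27 -0.85  0.04] w 0.0108 q6 -0.385
0.1 t 6.57 p [ 0.4736 -0.0695  0.1043] F [  2.8  -6.2 -10.4] M [-1.21 -0.79  0.02] w 0.0112 q6 -0.485
0.4 t 6.96 p [ 0.4735 -0.0692  0.1042] F [  3.6  -2.8 -10.2] M [-1.01 -0.83  0.05] w 0.0112 q6 -0.785
0.75 t 7.38 p [ 0.4732 -0.0689  0.1045] F [  2.9  -3.1 -10.1] M [-0.68 -0.72  0.04] w 0.0112 q6 -1.132
1.05 t 7.78 p [ 0.473  -0.0687  0.1049] F [  1.5  -1.7 -11.2] M [-0.52 -0.44  0.  ] w 0.0107 q6 -1.43
low t 8.16 p [ 0.4732 -0.0688  0.0984] F [-0.8 -0.6 -7.5] M [-0.26  0.08 -0.  ] w 0.0114 q6 -1.434
open t 8.75 p [ 0.4738 -0.0691  0.0987] F [-0.   0.5 -0.3] M [-0.01 -0.02 -0.  ] w 0.0402 q6 -1.435
end t 10.31 p [ 0.493  -0.0675  0.2985] F [ 0.3  0.3 -0.1] M [ 0.01  0.06 -0.02] w 0.0397 q6 -0.37
```

View pics/w3.png

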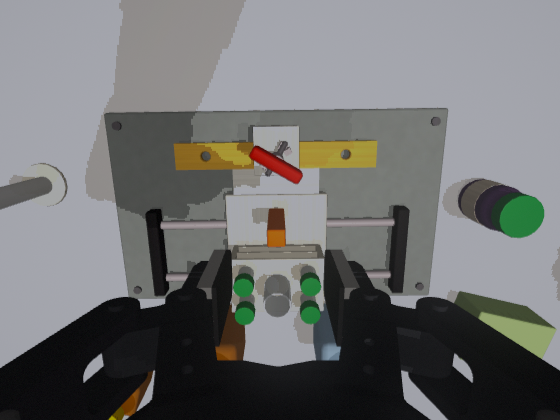

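The handle is parked at about 60°: the bar runs (252,150) to (300,178), and the release was force-free. Next I grip the post, with its top at (277,213), and slide to -0.080.

Run:
```python
from h import *
P=PIN+.07*UX+.0003*UX
claw.move_gripper(.05)
manip.goto([*P,.18],G0)
print(manip.servo_line([*P,.088],speed=.1,max_force=15)); st("down")
claw.move_gripper(0); s=st("grip")
for d in (.02,.05,.080):
    print(manip.servo_line([*(P-d*UY),.088],speed=.06,max_force=30)); st(d)
manip.dwell(.3); e=st("settled"); print("moved",(e["eef_pos"]-s["eef_pos"])[:2]@UY)
claw.move_gripper(.05); st("open")
manip.servo_line([*(P-.08*UY),.18],speed=.2)
c=PIN+.02*UX
manip.goto([*c,.3],G0)
np.save("w4.npy",viewer.camera_info("wrist")["view"]); im=viewer.grab_frame("wrist"); cv2.imwrite("pics/w4.png",im[:,:,::-1])
im=viewer.grab_frame("scene"); cv2.imwrite("pics/s4.png",cv2.resize(im[190:340,140:340,::-1],(800,600),interpolation=3)); st("end")
```

```text
False
down t 12.22 p [ 0.5444 -0.0642  0.0888] F [ 0.2 -0.2 -0.2] M [-0.01 -0.03  0.01] w 0.0502 q6 -0.336
grip t 12.61 p [ 0.5443 -0.0643  0.0888] F [-0.1 -1.2  5.4] M [-0.08  0.26  0.38] w 0.0171 q6 -0.336
False
0.02 t 13.09 p [ 0.5461 -0.0847  0.0888] F [ 0.5 -2.1  5.1] M [-0.23  0.16  0.37] w 0.0171 q6 -0.371
False
0.05 t 13.74 p [ 0.5486 -0.1145  0.0888] F [ 1.8 -1.6  5. ] M [-0.25 -0.24  0.34] w 0.0173 q6 -0.421
False
0.08 t 14.39 p [ 0.5512 -0.1443  0.0888] F [ 5.1 -1.   4.9] M [-0.17 -0.79  0.31] w 0.0174 q6 -0.469
settled t 14.69 p [ 0.5512 -0.1442  0.0888] F [ 4.7 -1.7  5.6] M [-0.18 -0.77  0.29] w 0.0173 q6 -0.469
moved -0.08015943667467788
open t 15.11 p [ 0.5488 -0.1435  0.0874] F [-0.2 -1.   0.4] M [ 0.02 -0.03  0.06] w 0.0499 q6 -0.469
end t 16.48 p [ 0.4934 -0.0682  0.2974] F [ 0.7  0.2 -0.1] M [-0.   -0.02  0.06] w 0.0499 q6 -0.37
```

View pics/w4.png

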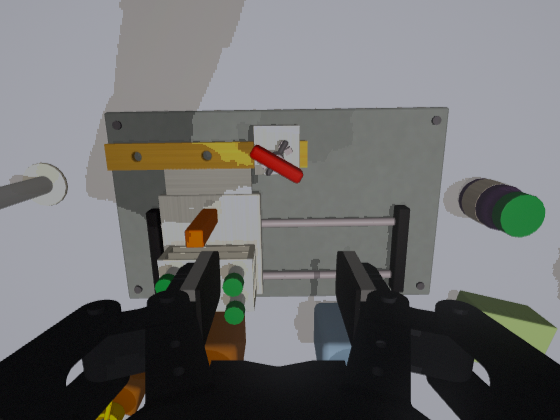

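The shuttle moved: its middle hole is now at (206,155), a 70 px shift equal to 80 mm, and the pin is still parked at (276,163). Now I lock it.

Run:
```python
from h import *
g=lambda a: down(YAW+np.pi/2+a)
claw.move_gripper(.04)
manip.goto([*PIN,.17],g(1.05))
print(manip.servo_line([*PIN,.098],speed=.1,max_force=15)); st("down")
claw.move_gripper(0); st("grip")
manip.servo_line([*PIN,.1058],speed=.03,max_force=40); st("up")
for a in (.75,.4,.1,0.):
    manip.goto([*PIN,.1058],g(a)); st(a)
for z in (.1,.093,.086):
    print(manip.servo_line([*PIN,z],speed=.04,max_force=25)); st(z)
claw.move_gripper(.04); manip.dwell(.3); st("open")
manip.servo_line([*PIN,.17],speed=.2)
manip.goto([*(PIN-.03*UX),.25],G0)
np.save("w5.npy",viewer.camera_info("wrist")["view"]); im=viewer.grab_frame("wrist"); cv2.imwrite("pics/w5.png",im[:,:,::-1])
im=viewer.grab_frame("scene"); cv2.imwrite("pics/s5.png",cv2.resize(im[190:340,140:340,::-1],(800,600),interpolation=3)); st("end")
```

```text
False
down t 18.6 p [ 0.4742 -0.0693  0.0986] F [-0.   0.   0.5] M [-0.01  0.02  0.02] w 0.0402 q6 -1.435
grip t 18.98 p [ 0.4737 -0.0691  0.0989] F [-1.6  0.1  5.1] M [0.17 0.57 0.08] w 0.011 q6 -1.435
up t 19.39 p [ 0.4732 -0.0689  0.1051] F [  0.9   0.3 -10.2] M [-0.01 -0.28  0.06] w 0.0111 q6 -1.435
0.75 t 19.78 p [ 0.4735 -0.0691  0.1054] F [  0.7  -0.3 -10.9] M [-0.16 -0.4  -0.04] w 0.0112 q6 -1.138
0.4 t 20.21 p [ 0.4739 -0.0694  0.1058] F [  2.1  -1.2 -11.3] M [-0.5  -0.44  0.03] w 0.011 q6 -0.789
0.1 t 20.6 p [ 0.474  -0.0697  0.1059] F [  2.1  -4.3 -10.2] M [-1.   -0.48 -0.01] w 0.0115 q6 -0.49
0.0 t 20.85 p [ 0.474  -0.0697  0.1059] F [  2.3  -4.5 -10.7] M [-1.13 -0.51 -0.01] w 0.0112 q6 -0.389
False
0.1 t 21.14 p [ 0.474  -0.0697  0.0998] F [ 0.9 -5.3 -9.9] M [-1.24 -0.45 -0.  ] w 0.0114 q6 -0.388
False
0.093 t 21.47 p [ 0.4741 -0.0696  0.0927] F [ 1.7 -6.  -8. ] M [-1.25 -0.37 -0.04] w 0.0108 q6 -0.387
True
0.086 t 21.73 p [ 0.4745 -0.07    0.0867] F [-1.  -1.1  6. ] M [-0.17  0.37 -0.09] w 0.0109 q6 -0.386
open t 22.43 p [ 0.4737 -0.0706  0.0854] F [-0.1  0.1  0.2] M [-0.  0. -0.] w 0.0399 q6 -0.385
end t 23.53 p [ 0.443  -0.071   0.2481] F [ 0.6  1.  -0.2] M [0.04 0.02 0.03] w 0.0398 q6 -0.41
```

View pics/w5.png

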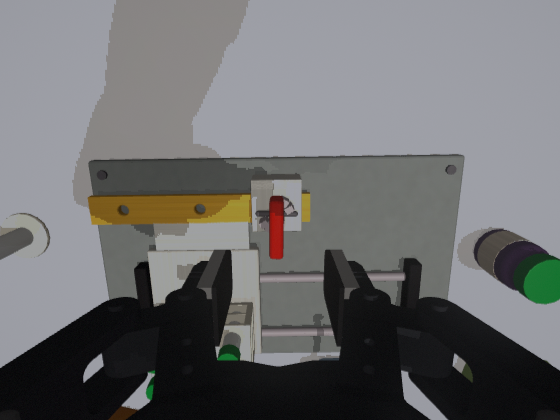

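View pics/s5.png

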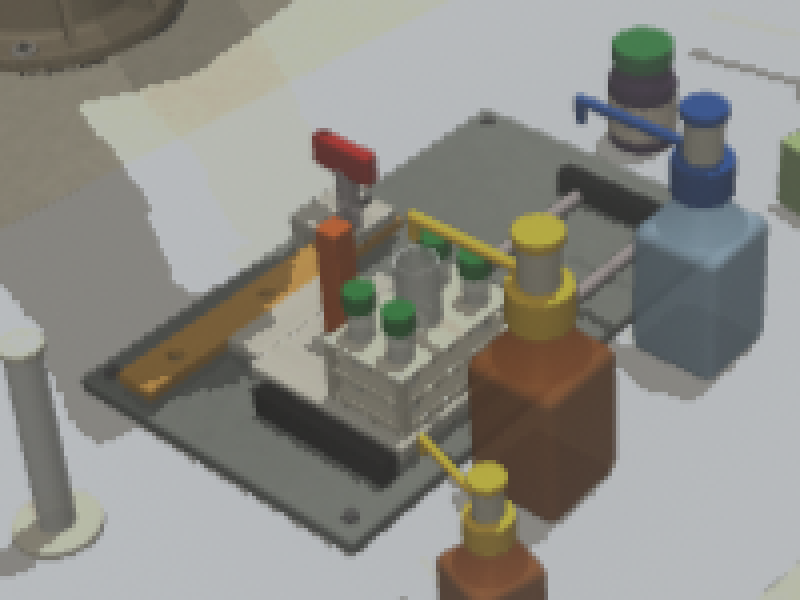

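The wrist view shows the handle back along base x at (277,228). The scene crop shows the amber spout tip at (412,230) over the tube mouth at (415,255). To confirm the pin is fully down, I compare the handle's pixels with the start picture, then hand in.

Run:
```python
from h import *
def red(im):
    im=im[205:255,205:250].astype(int); m=(im[...,0]>110)&(im[...,1]<60)&(im[...,2]<60); y,x=np.nonzero(m); return x.mean()+205,y.mean()+205,m.sum()
a=cv2.imread("pics/scene0.png")[:,:,::-1]; b=viewer.grab_frame("scene"); s=viewer.camera_info("scene")
print(red(a),red(b)); print("px per 12mm lift",proj(s,[*PIN,.096])-proj(s,[*PIN,.108]))
i=viewer.grab_frame("top"); cv2.imwrite("pics/t6.png",i[:,:,::-1])
d=red(b)[1]-red(a)[1]
if abs(d)<1: job_done(); print("handed in"); st("")
```

```text
(np.float64(225.07407407407408), np.float64(226.55555555555554), np.int64(27)) (np.float64(224.71428571428572), np.float64(226.35714285714286), np.int64(28))
px per 12mm lift [0.33160164 3.73682991]
the job is handed in; nothing more can be done
handed in
the job is handed in; nothing more can be done
```

The job is done and handed in at about 24 s of the 67 s allowed; no verdict was reported.

- **Parked the pin:** I gripped the red handle, raised it about 19 mm, twisted it 60° and let go. A wrist picture showed it staying parked.
- **Slid the shuttle:** I took the shuttle by the orange post to the middle-sized amber bottle's side. The arm's own position reading gave 80.2 mm of travel.
- **Locked the pin:** I lifted the handle, turned it back to 0, lowered it and released it.

Last checks:
- **Pin height:** the handle is within 0.2 px of where it was at the start in the scene picture. A parked pin would sit about 3.7 px higher, so it is down.
- **Handle angle:** the bar lies along the base's x axis again.
- **Tube position:** the amber spout tip appears over the open tube in the scene picture. I judged this by eye and did not measure the final distance.
- **Loose objects:** the jar and the measuring cylinder look upright and in place. I did not check the carton closely after the last move, but the arm never went near it.
- **Contact:** the arm was clear of everything at the end, with no notable wrist force.

One thing differed from plan: the last lowering stopped on its 25 N force limit, at the level where the pin bottoms out. The force was gone once I opened the gripper.

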